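Tuck the grey-scale target under the hold-down leaf and hold it flat

ROBOT

A 6-joint arm with a two-finger parallel gripper is mounted at the origin on a cart in front of the work surface, level with it; the furniture and walls round the work are solid. World frame = base frame: x ahead of the robot, y to its left, z up, the work surface at z = 0. Lengths are in m, angles in rad, forces in N, time in s.
With the tool pointing down it reaches from about 0.225 to 0.875 m from the base axis. Payload 3.4 kg.
Tool frame: the origin (TCP) lies between the finger pads; the fingertips stand 22 mm ahead of it and the grasp point (between the pads) lies 3 mm ahead of it (manip.finger_overhang is the distance from the TCP to the fingertips, in m); z points along the fingers, y is the line along which they close (so a half turn about z gives the same grasp; the last joint's range is limited). The gripper opens to 85 mm and grips with 20 to 120 N. Pads are 22 mm wide; open, the fingers measure 114 mm over their backs; the gripper's body (76 mm by 85 mm) begins 54 mm behind the grasp point. The pads swing forward as they close: fully open they stand 13 mm farther back than shut.
Start: joints at [-1.375, 0.276, 1.505, -0, 1.361, -0.121], TCP at [0.179, -0.546, 0.253] pointing down, gripper open.
Joint ranges: [-2.89, 2.89], [-0.75, 2.08], [0.22, 2.7], [-1.18, 4.32], [0.11, 2.71], [-2.7, 2.7]. Speed limits (rad/s): [2.57, 2.57, 3.14, 3.14, 3.14, 3.14].

INTERFACE

Orientations are given as a unit quaternion [w, x, y, z].
In Python, from rig import get_state, eyes, order, manip gives the robot as it stands.
- The arm moves only by the tool drive_tool, never from a script. Its argument "rows" is a list of rows, each a list of 4 numbers: the shift along the tool's x, y, z in units of 25 mm (1.0 is 25 mm), then the turn about the tool's z in units of 6 degrees (1.0 is 6 degrees). A call has exactly 8 rows; each row is the pose to reach, as a shift and turn from the pose commanded when the call began, along the tool's axes at that moment; what a row does not reach only later rows make up. A row lasts 1/12 s, in which the tool goes at most 41.7 mm and 7.16 degrees, less where a joint would pass 70% of its speed; a pose out of reach is approached as far as the arm can. A call with a gripper value outside its range is refused whole. "grip" is the finger opening in mm, from 0 to 85.4, set as the call begins (left out, the last holds). The fingers move at their own pace and stop on an object; "newtons" is the grip in N (left out, the last holds). Time passes only in rows, so rows that repeat a pose let the fingers close, or fill a call up. It gives the time, the measured TCP pose, the force, the opening and the grip force at its end, in the units of the state.
- get_state(): the state, without advancing time (a new reading comes with each control period).
- eyes.get_image(name): name is "side" or "top"; returns (picture, depth): 420x560x3 uint8, red, green, blue; 420x560 float32, m along the optical axis (not along the pixel's ray), 0 where there is no reading.
- eyes.camera_info(name): a dict with "fx", "fy", "cx", "cy" (pixels), "R" (3x3) and "t" (3): a world point X has camera coordinates R X + t. Camera axes: x right, y down, z forward; pixel columns grow to the right and rows downward; lengths in m; the calibration is good to about 2 mm. A picture is of the moment at which its call begins. camera_info takes no time and is no camera call.
- order.sign_off(): hands the job in; it is judged then, once.
The state is a dict: "clock": time; "qpos": joint angles; "qd": joint speeds; "effort": joint torques, N m; "position": TCP position; "ee_rot": TCP orientation; "contact_force": force on the tool from outside, world axes, zero at the start; "moment": the same for the moment, N m; "width": finger opening in m; "gripper_force": force on a finger pad.
Only numpy, scipy, OpenCV 4.12 (cv2) and the standard library are available. Lean on these libraries where they do the work, as an engineer would, in place of code of your own. Each camera call takes 0.05 s, during which the arm holds its last target. There are 200 camera calls.

TASK

Pick up the white grey-scale target plate by its black bar and slide its blue-lined edge squarely under the blue hold-down leaf of the scanning stage, without lifting the leaf, until the blue line is right at the leaf's front edge, with the plate's width centred under the leaf. Then press the plate down flat, about 10 N, so that the sprung black platen gives a little, and finish while still gripping the bar and holding it pressed there for the scan. Leave the two vials and the petri dish where they are.

Things in the scene. Friction and masses are not known exactly. Their poses are not given: they have to be found in the camera images.
- target: white plate 120 (x) x 80 (y) x 4 mm, 90 g, flat on the mat, with a black bar 12 (x) x 50 (y) x 20 mm standing across it (top 24 mm above the underside; grip across its 12 mm). Origin: underside, below the bar's centre. +x points to the edge to be tucked, at x = 70 mm (other edge at -50). Blue line 3 mm wide across its top at x = 48 mm; grey patches between line and bar
- edge_left (a point): underside corner of the target at the edge to be tucked, at (+70, +40, 0) mm in the target's frame
- edge_right (a point): underside corner of the target at the edge to be tucked, at (+70, -40, 0) mm in the target's frame
- stage: fixed scanning stage, grey base 240 (x) x 160 (y) x 10 mm. Origin: centre of its underside, on the mat. +x points from its open front to its hinge end: the way the target is tucked. A black platen stands above the base; the blue leaf laps over its far end, hinged between two aluminium cheeks (39 mm high) on an axis at x = 95, z = 32.5 mm
- lip (a point): point in the stage's frame (+35, 0, +24) mm, with the stage's axes: straight below the middle of the leaf's front (free) edge, at the height of the platen's top at rest. +x goes in under the leaf
- platen_top (a point): centre of the top face of the sprung black platen, 170 (x) x 112 (y) mm, at (-10, 0, +24) mm in the stage's frame at rest; the target lies on this face
- platen (a joint): sinking of the platen in m, 0 at rest, 0.006 at its lower stop. It starts to sink at about 3.5 N and then gives 0.4 mm per N, reaching the stop at about 18 N
- leaf (a joint): opening of the blue leaf, rad: 0 at rest, shut and level; grows as its front edge is lifted. Light (40 g), swings freely, falls shut. 110 mm wide (y), 60 mm from hinge to front edge. Underside 6 mm above the platen's top at rest; the front 9 mm turn up to a mouth about 9 mm high; its top is at most 12 mm above the platen
- red_vial: bystander: vial with red cap, 26 mm across, 62 mm tall, standing; origin under its centre
- blue_vial: bystander: vial with blue cap, 26 mm across, 62 mm tall, standing; origin under its centre
- petri: bystander: closed petri dish with pink filling, 62 mm across, 15 mm tall; origin under its centre

How it is judged:
By the outcome, as a careful person would: the job done as asked, in the order asked, and still so for the second after the job is handed in, while the arm keeps its last pose, push and grip.
It also fails if it takes over 42 s, if anything falls off the work surface, if the arm or the gripper's body presses on something with over 40 N, if the wrist force passes 120 N, or if a joint passes its speed limit or range.

## Working session

There is one attempt and no reset: what is moved stays moved. The work goes in short steps, Python scripts to look and compute and a tool call to move; the robot and the scene stay as the last step left them, time stands still between calls to the robot, and variables do not carry over. Pictures are saved under pics/ and viewed, at most 10 in all, crops included, and the job is handed in when it is done.

Besides the shell and the picture viewer there is one more tool, called as name([rows], argument=value, ...), one row to a line, values as JSON. drive_tool: Moves the arm, as the interface text tells. Its arguments: {"type":"object","properties":{"rows":{"type":"array","items":{"type":"array","items":{"type":"number"}}},"grip":{"type":"number"},"newtons":{"type":"number"}},"required":["rows"]}

```bash
mkdir -p pics; ls
python3 - <<'E'
from rig import get_state, eyes, order, manip
import cv2,numpy as np
s=get_state();print(s)
for n in("top","side"):
    p,d=eyes.get_image(n);cv2.imwrite(f"pics/{n}0.png",p[:,:,::-1]);np.save(f"{n}0d.npy",d);print(n,eyes.camera_info(n))
E
```

```text
pics
{'clock': 0.0, 'qpos': array([-1.37499112e+00,  2.76592870e-01,  1.50613212e+00,  1.78230367e-05,
        1.36069146e+00, -1.20977285e-01]), 'qd': array([ 0.00099946,  0.00092329, -0.00017382,  0.00026554, -0.00069417,
        0.00151819]), 'effort': array([-1.87049394e-03, -4.16777623e+01, -2.45804554e+01, -3.30196426e-04,
        1.10798195e-02, -5.71556669e-06]), 'position': array([ 0.17903669, -0.54590625,  0.25244129]), 'ee_rot': array([-9.11586362e-04,  9.87482194e-01,  1.57727885e-01, -2.54020279e-05]), 'contact_force': array([-0.00927296,  0.42637327,  0.26259691]), 'moment': array([ 0.04948575, -0.00985667,  0.01644481]), 'gripper_force': 0.0, 'width': 0.0854493054728072}
top {'fx': 435.3418230181397, 'fy': 435.3418230181397, 'cx': 273.22280178714783, 'cy': 217.5498142432661, 'R': array([[-0.00581291, -0.9998541 ,  0.01606197],
       [-0.99561982,  0.00428795, -0.09339588],
       [ 0.09331338, -0.01653452, -0.99549948]]), 't': array([6.66487722e-06, 5.82214322e-01, 1.00536580e+00])}
side {'fx': 394.9700135523919, 'fy': 394.9700135523919, 'cx': 282.0126266174275, 'cy': 207.90124964323894, 'R': array([[ 0.98429934, -0.17640151,  0.00610801],
       [-0.10135705, -0.5932136 , -0.79863908],
       [ 0.1445045 ,  0.78548083, -0.60177929]]), 't': array([-0.56720568,  0.0830089 ,  0.81450415])}
```

View pics/top0.png

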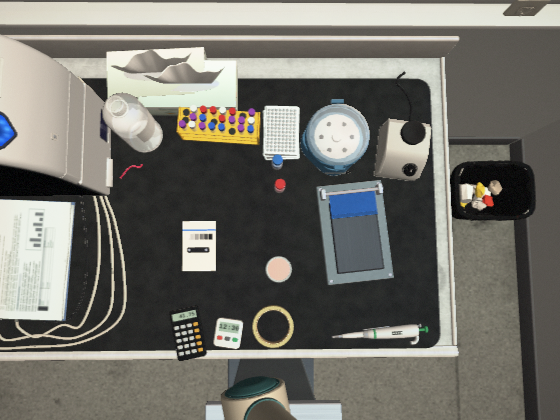

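View pics/side0.png

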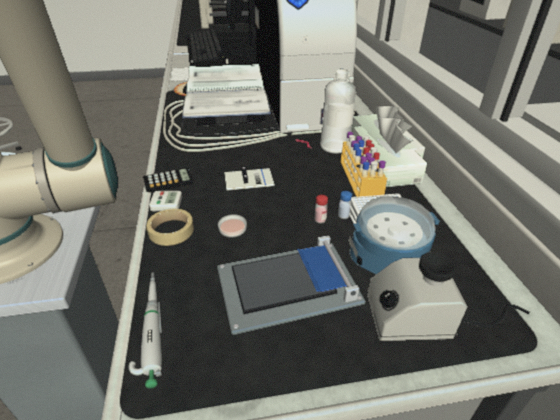

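The top view shows the target at about (199,246) with its blue line towards image-up (world +x). The stage is at about (355,232), hinge up and turned a few degrees. The vials are at (278,161) and (280,185), the petri dish at (279,269). Next I'll look at enlarged crops.

Run:
```python
import cv2,numpy as np
p=cv2.imread("pics/top0.png")
a=cv2.resize(p[212:282,170:230],None,fx=8,fy=8,interpolation=cv2.INTER_CUBIC)
b=cv2.resize(p[175:290,310:400],None,fx=5,fy=5,interpolation=cv2.INTER_CUBIC)
h=max(a.shape[0],b.shape[0])
pad=lambda i:cv2.copyMakeBorder(i,0,h-i.shape[0],0,0,0)
# target x8 offset(170,212) ; stage x5 offset(310,175), placed at x=340
a=cv2.resize(p[212:282,178:221],None,fx=8,fy=8,interpolation=cv2.INTER_CUBIC)
cv2.imwrite("pics/crop0.png",np.hstack([pad(a),pad(b)]));print(a.shape,b.shape)
```

```text
(560, 344, 3) (575, 450, 3)
```

View pics/crop0.png

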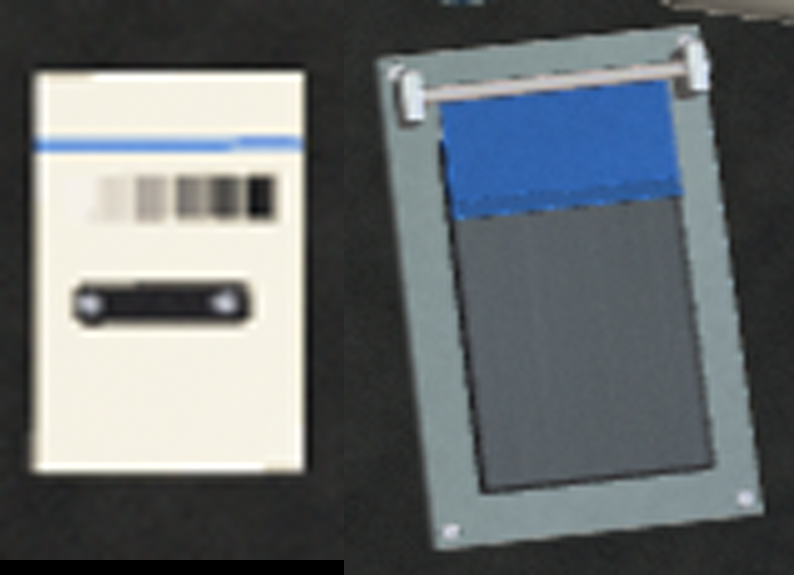

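Target plate corners in the crop are about (33,71), (305,72), (305,472) and (32,472). Stage base corners are (376,58), (700,26), (764,512) and (436,550), and the platen front corners are (483,493) and (714,466). I'll fit rigid poses to these.

```bash
cat > h.py <<'E'
import numpy as np
from rig import eyes
from scipy.optimize import least_squares
def ray(n,uv,z):
    c=eyes.camera_info(n);R,t=np.array(c["R"]),np.array(c["t"])
    o=-R.T@t;d=R.T@np.array([(uv[0]-c["cx"])/c["fx"],(uv[1]-c["cy"])/c["fy"],1])
    return o+d*(z-o[2])/d[2]
def proj(n,X):
    c=eyes.camera_info(n);q=np.array(c["R"])@X+c["t"]
    return np.array([c["fx"]*q[0]/q[2]+c["cx"],c["fy"]*q[1]/q[2]+c["cy"]])
def fit(W,L):
    W=np.array(W)[:,:2];L=np.array(L)[:,:2]
    wc,lc=W.mean(0),L.mean(0);a=L-lc;b=W-wc
    th=np.arctan2((a[:,0]*b[:,1]-a[:,1]*b[:,0]).sum(),(a*b).sum())
    R=np.array([[np.cos(th),-np.sin(th)],[np.sin(th),np.cos(th)]])
    p=wc-R@lc
    return p,th,(W-(L@R.T+p))*1000
E
python3 - <<'E'
from h import *
np.set_printoptions(precision=4,suppress=True)
T=[(33,71),(305,72),(305,472),(32,472)]
L=[(.07,.04),(.07,-.04),(-.05,-.04),(-.05,.04)]
W=[ray("top",((u+.5)/8-.5+178,(v+.5)/8-.5+212),.004) for u,v in T]
print(fit(W,L))
S=[(32,58,.01),(356,26,.01),(420,512,.01),(92,550,.01),(139,493,.024),(370,466,.024)]
L=[(.12,.08),(.12,-.08),(-.12,-.08),(-.12,.08),(-.095,.056),(-.095,-.056)]
W=[ray("top",((u+.5)/5-.5+310,(v+.5)/5-.5+175),z) for u,v,z in S]
p,th,r=fit(W,L);print(p,th,r)
# leaf front corners
for u,v in((113,220),(337,194)):
    w=ray("top",((u+.5)/5-.5+310,(v+.5)/5-.5+175),.035)[:2]
    c,s=np.cos(th),np.sin(th);print("leaf local",np.array([[c,s],[-s,c]])@(w-p))
for n,uv in(("petri",(279,269)),("red",(280,185)),("blue",(278,161))): print(n,ray("top",uv,.015 if n=="petri" else .062))
d=np.load("top0d.npy");print(d[260,200],proj("side",np.array([.5,.15,.004])))
E
```

```text
(array([0.5079, 0.1763]), np.float64(0.003880750024776777), array([[ 0.5825,  1.2912],
       [-0.3933, -0.6875],
       [-0.5045, -1.0033],
       [ 0.3153,  0.3996]]))
[ 0.5498 -0.1991] 0.1023862091086503 [[-1.0833 -0.468 ]
 [-2.1335 -0.0164]
 [ 1.1221  0.5961]
 [ 0.5436 -1.0164]
 [ 0.5139 -0.3979]
 [ 1.0371  1.3026]]
leaf local [0.0342 0.054 ]
leaf local [ 0.0352 -0.0531]
petri [ 0.4606 -0.0161  0.015 ]
red [ 0.6544 -0.0184  0.062 ]
blue [ 0.7107 -0.0142  0.062 ]
1.04745 [242.0133 184.315 ]
```

```bash
cat >> h.py <<'E'
from rig import get_state, manip
from scipy.spatial.transform import Rotation as Ro
def pose():
    s=get_state();q=s["ee_rot"];return s,np.array(s["position"]),Ro.from_quat([q[1],q[2],q[3],q[0]])
def yaw(R):
    y=R.as_matrix()[:,1];return np.arctan2(y[1],y[0])
def go(x,y,z,th):
    s,p,R=pose();d=R.inv().apply(np.array([x,y,z])-p)/.025
    a=(th-yaw(R)+np.pi)%(2*np.pi)-np.pi
    print("units",np.round(d,3),"turn",round(-np.degrees(a)/6,3),"yaw err",round(a,4),"tilt z",R.as_matrix()[:,2].round(4),"t",round(s["clock"],2),"F",s["contact_force"].round(2),"w",round(s["width"]*1000,2))
E
python3 - <<'E'
from h import *
print(manip.finger_overhang); go(.5079,.1763,.12,.0039)
E
```

```text
0.022
units [ 21.499 -23.347   5.343] turn -12.012 yaw err 1.2579 tilt z [-3.0e-04  1.6e-03 -1.0e+00] t 0.1 F [-0.54  0.25  0.43] w 85.13
```

drive_tool([
  [21.5,-23.35,3,-12],
  [21.5,-23.35,3,-12],
  [21.5,-23.35,3,-12],
  [21.5,-23.35,3,-12],
  [21.5,-23.35,3,-12],
  [21.5,-23.35,3,-12],
  [21.5,-23.35,3,-12],
  [21.5,-23.35,3,-12],
], grip=50)

```text
clock: 0.77
position: [0.3168, -0.2424, 0.2216]
ee_rot: [-0.0, 0.789, 0.614, 0.0]
contact_force: [1.5, 0.0, 0.6]
width: 0.0501
gripper_force: 0.0
```

```bash
python3 -c "
from h import *
print(pose()[1]);go(.5079,.1763,.12,.0039)"
```

```text
[ 0.31677935 -0.24237417  0.22160124]
units [18.113  3.286  4.067] turn -2.413 yaw err 0.2527 tilt z [ 1.e-04  1.e-04 -1.e+00] t 0.77 F [1.54 0.03 0.63] w 50.14
```

drive_tool([
  [18.1,3.3,3.5,-2.4],
  [18.1,3.3,3.5,-2.4],
  [18.1,3.3,3.5,-2.4],
  [18.1,3.3,3.5,-2.4],
  [18.1,3.3,3.5,-2.4],
  [18.1,3.3,3.5,-2.4],
  [18.1,3.3,3.5,-2.4],
  [18.1,3.3,3.5,-2.4],
])

```text
clock: 1.43
position: [0.4546, 0.0548, 0.1591]
ee_rot: [0.0, 0.708, 0.706, -0.0]
contact_force: [1.0, -0.5, 0.0]
width: 0.0501
gripper_force: 0.0
```

```bash
python3 -c "
from h import *
print(pose()[1]);go(.5079,.1763,.08,.0039)"
```

```text
[0.45459559 0.0548004  0.15911526]
units [4.866 2.122 3.163] turn -0.058 yaw err 0.006 tilt z [-2.e-04 -3.e-04 -1.e+00] t 1.43 F [ 1.   -0.55  0.04] w 50.07
```

drive_tool([
  [4.87,2.12,2.7,0],
  [4.87,2.12,2.7,0],
  [4.87,2.12,2.7,0],
  [4.87,2.12,2.7,0],
  [4.87,2.12,2.7,0],
  [4.87,2.12,2.7,0],
  [4.87,2.12,2.7,0],
  [4.87,2.12,2.7,0],
])

```text
clock: 2.1
position: [0.5075, 0.1732, 0.0927]
ee_rot: [0.0, 0.708, 0.706, -0.0]
contact_force: [0.3, 0.1, 0.4]
width: 0.0496
gripper_force: 0.0
```

Run:
```python
from h import *
import cv2
print(pose()[1]);go(.5079,.1763,.028,.0039)
a,_=eyes.get_image("side")
print(proj("side",np.array([.508,.176,.02])))
u,v=proj("side",np.array([.508,.176,.03])).astype(int)
cv2.imwrite("pics/side1.png",cv2.resize(a[v-60:v+40,u-60:u+60,::-1],None,fx=6,fy=6,interpolation=cv2.INTER_CUBIC))
```

```text
[0.50749748 0.17319655 0.0926604 ]
units [0.125 0.015 2.586] turn -0.073 yaw err 0.0076 tilt z [ 3.e-04 -4.e-04 -1.e+00] t 2.1 F [0.34 0.06 0.39] w 49.58
[243.80322378 173.29337974]
```

View pics/side1.png

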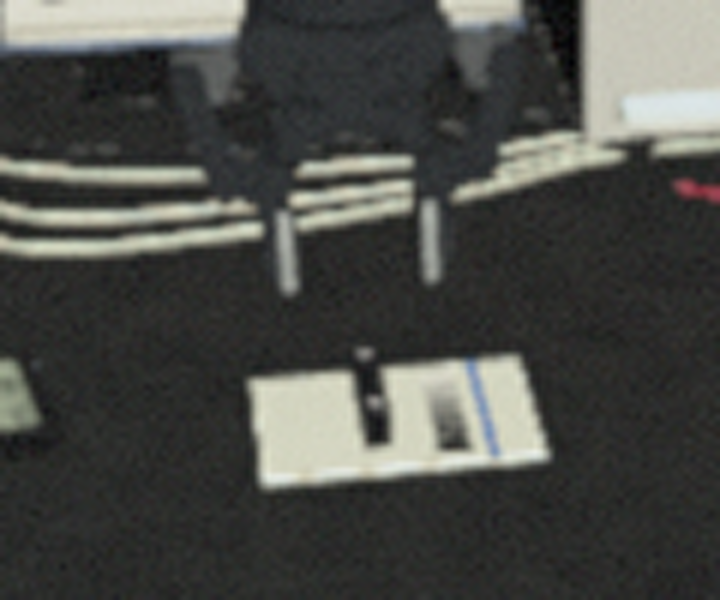

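The open fingers straddle the bar, with pads at about (287,290) and (430,280) and the bar at about (370,385). The plate's blue line faces +x. Next: descend and grip.

drive_tool([
  [0.1,0,0.8,-0.05],
  [0.1,0,1.6,-0.05],
  [0.1,0,2.2,-0.05],
  [0.1,0,2.5,-0.05],
  [0.1,0,2.54,-0.05],
  [0.1,0,2.54,-0.05],
  [0.1,0,2.54,-0.05],
  [0.1,0,2.54,-0.05],
])

```text
clock: 2.82
position: [0.5087, 0.1767, 0.0297]
ee_rot: [0.001, 0.706, 0.708, 0.001]
contact_force: [0.1, 0.4, 0.2]
width: 0.0501
gripper_force: 0.0
```

drive_tool([
  [0,0,0,0],
  [0,0,0,0],
  [0,0,0,0],
  [0,0,0,0],
  [0,0,0,0],
  [0,0,0,0],
  [0,0,0,0],
  [0,0,0,0],
], grip=0, newtons=60)

```text
clock: 3.48
position: [0.5082, 0.1769, 0.0293]
ee_rot: [0.0, 0.706, 0.708, 0.0]
contact_force: [-1.1, 0.2, 5.7]
width: 0.0102
gripper_force: 62.2
```

```bash
python3 -c "
from h import *
print(pose()[1]);go(.5079,.1763,.028,.0039)"
```

```text
[0.50822967 0.17687285 0.02926565]
units [-0.023 -0.013  0.051] turn -0.012 yaw err 0.0013 tilt z [ 1.1e-03  1.0e-04 -1.0e+00] t 3.48 F [-1.05  0.24  5.68] w 10.25
```

drive_tool([
  [0,0,-0.3,0],
  [0,0,-0.8,0],
  [0,0,-1.4,0],
  [0,0,-2,0],
  [0,0,-2.6,0],
  [0,0,-3,0],
  [0,0,-3.2,0],
  [0,0,-3.2,0],
])

```text
clock: 4.15
position: [0.5084, 0.1769, 0.1096]
ee_rot: [0.001, 0.706, 0.708, 0.001]
contact_force: [0.7, 0.0, -1.2]
width: 0.0105
gripper_force: 61.4
```

Run:
```python
from h import *
import cv2
c,s_=np.cos(.1024),np.sin(.1024)
print(pose()[1]);go(.5498-.11*c,-.1991-.11*s_,.11,.1024)
a,_=eyes.get_image("side");b,_=eyes.get_image("top")
P=pose()[1]-[0,0,.02]
u,v=proj("side",P).astype(int);print(u,v)
u2,v2=proj("top",P).astype(int);print(u2,v2)
A=cv2.resize(a[v-40:v+40,u-45:u+45,::-1],None,fx=6,fy=6,interpolation=cv2.INTER_CUBIC)
cv2.imwrite("pics/lift.png",A)
```

```text
[0.50835697 0.17689671 0.10964554]
units [-15.482  -2.76   -0.025] turn -0.953 yaw err 0.0998 tilt z [ 2.e-03  4.e-04 -1.e+00] t 4.15 F [ 0.74  0.03 -1.22] w 10.51
242 149
192 249
```

View pics/lift.png

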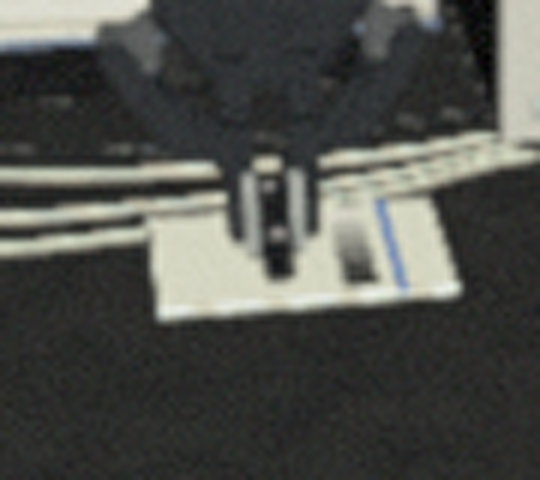

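The plate is held level, with the bar at about (275,225) between the pads and the blue line at (392,245). Next I'll carry it to the front of the stage.

drive_tool([
  [-1,-0.2,0,0],
  [-2.5,-0.5,0,-0.2],
  [-4,-0.75,0,-0.4],
  [-5.5,-1,0,-0.6],
  [-7,-1.3,0,-0.8],
  [-8.5,-1.5,0,-0.95],
  [-10,-1.8,0,-0.95],
  [-11.5,-2.05,0,-0.95],
])

```text
clock: 4.92
position: [0.4558, -0.1122, 0.1077]
ee_rot: [-0.001, 0.67, 0.742, -0.0]
contact_force: [1.4, 0.1, -1.0]
width: 0.0105
gripper_force: 61.4
```

Run:
```python
from h import *
c,s_=np.cos(.1024),np.sin(.1024)
print(pose()[1]);go(.5498-.11*c,-.1991-.11*s_,.11,.1024)
```

```text
[ 0.45578712 -0.11220775  0.10767348]
units [-3.842 -1.014 -0.095] turn -0.002 yaw err 0.0002 tilt z [-2.1e-03  8.0e-04 -1.0e+00] t 4.92 F [ 1.38  0.07 -0.97] w 10.49
```

drive_tool([
  [-1.2,-0.3,0,0],
  [-2.4,-0.6,0.3,0],
  [-3.2,-0.8,0.6,0],
  [-3.7,-0.95,1,0],
  [-3.75,-1,1.3,0],
  [-3.75,-1,1.5,0],
  [-3.75,-1,1.6,0],
  [-3.75,-1,1.6,0],
])

```text
clock: 5.58
position: [0.4414, -0.2052, 0.0677]
ee_rot: [-0.001, 0.67, 0.743, -0.0]
contact_force: [1.4, -0.3, -0.9]
width: 0.0108
gripper_force: 61.3
```

Run:
```python
from h import *
import cv2
c,s_=np.cos(.1024),np.sin(.1024)
print(pose()[1]);go(.5498-.11*c,-.1991-.11*s_,.06,.1024)
a,_=eyes.get_image("side");b,_=eyes.get_image("top")
cv2.imwrite("pics/s2.png",a[:,:,::-1]);cv2.imwrite("pics/t2.png",b[:,:,::-1])
A=cv2.resize(a[230:330,210:370,::-1],None,fx=5,fy=5,interpolation=cv2.INTER_CUBIC)
cv2.imwrite("pics/s2c.png",A)
B=cv2.resize(b[175:290,310:400,::-1],None,fx=5,fy=5,interpolation=cv2.INTER_CUBIC)
cv2.imwrite("pics/t2c.png",B)
```

```text
[ 0.44137775 -0.20522767  0.06772804]
units [-0.2   -0.06   0.309] turn 0.005 yaw err -0.0005 tilt z [-0.002   0.0017 -1.    ] t 5.58 F [ 1.41 -0.32 -0.87] w 10.84
```

View pics/s2c.png

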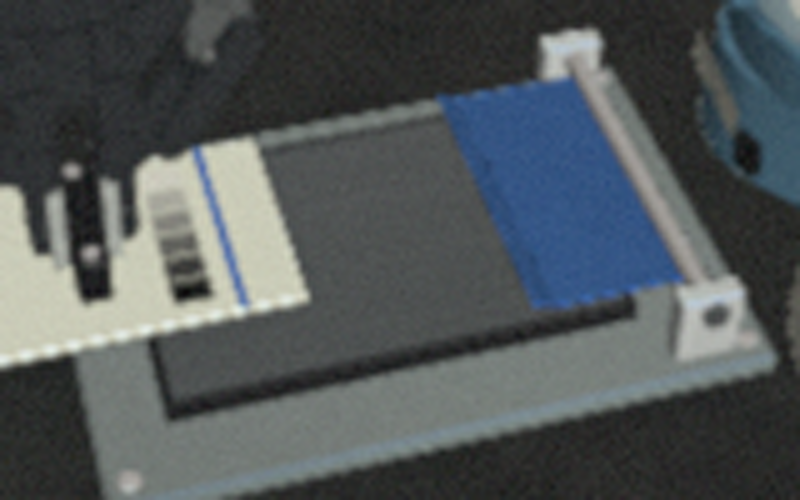

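View pics/t2c.png

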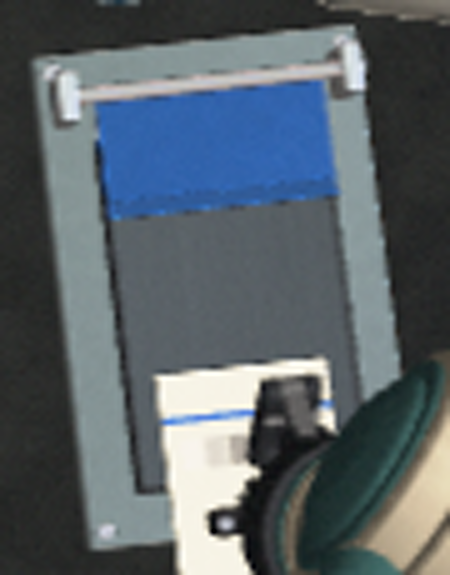

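In the side crop, the plate's leading corners are at about (260,138) and (308,300), and the leaf's front corners at (438,98) and (533,307). In the top crop the plate corners are (156,376) and (328,360), and the leaf corners (113,220) and (337,194). I'll compare these in the stage frame.

Run:
```python
from h import *
np.set_printoptions(precision=1,suppress=True)
S=lambda u,v:((u+.5)/5-.5+210,(v+.5)/5-.5+230)
T=lambda u,v:((u+.5)/5-.5+310,(v+.5)/5-.5+175)
th=.1024;c,s=np.cos(th),np.sin(th);Rm=np.array([[c,s],[-s,c]])
loc=lambda w:(Rm@(w[:2]-[.5498,-.1991]))*1000
P,R=pose()[1:];print("tcp",loc(P),P*1000)
for k,n,f,uv,z in[("edgeL","side",S,(260,138),.0424),("edgeR","side",S,(308,300),.0424),("lineL","side",S,(197,148),.0424),("lineR","side",S,(243,305),.0424),
 ("edgeL","top",T,(156,376),.0424),("edgeR","top",T,(328,360),.0424),("lineL","top",T,(162,423),.0424),("lineR","top",T,(332,404),.0424),
 ("leafL","side",S,(438,98),.035),("leafR","side",S,(533,307),.035),("leafL","top",T,(113,220),.035),("leafR","top",T,(337,194),.035),
 ("platR","side",S,(168,408),.024),("platR","top",T,(370,466),.024),("platL","top",T,(139,493),.024),("cheekR","side",S,(723,290),.039),("cheekL","side",S,(570,40),.039)]:
    print(k,n,loc(ray(n,f(*uv),z)))
```

```text
tcp [-107.8    4.5] [ 442.2 -205.7   68.7]
edgeL side [-36.8  43.9]
edgeR side [-39.6 -37.3]
lineL side [-60.5  45. ]
lineR side [-61.5 -33.4]
edgeL top [-40.8  44. ]
edgeR top [-42.  -36.8]
lineL top [-62.7  43.9]
lineR top [-62.5 -36.1]
leafL side [36.5 54.2]
leafR side [ 36.  -55.1]
leafL top [34.3 54. ]
leafR top [ 35.2 -53.1]
platR side [-92.8 -54.4]
platR top [-93.8 -54.8]
platL top [-94.5  55.5]
cheekR side [100.5 -68.9]
cheekL side [96.2 68.1]
```

drive_tool([
  [-0.05,0.3,0,-0.05],
  [-0.1,0.6,0,-0.05],
  [-0.14,0.9,0.1,-0.05],
  [-0.14,1.2,0.2,-0.05],
  [-0.14,1.2,0.3,-0.05],
  [-0.14,1.2,0.4,-0.05],
  [-0.14,1.2,0.45,-0.05],
  [-0.14,1.2,0.45,-0.05],
])

```text
clock: 6.35
position: [0.4714, -0.2068, 0.0568]
ee_rot: [-0.001, 0.668, 0.744, -0.0]
contact_force: [-0.3, 0.6, -1.6]
width: 0.0104
gripper_force: 61.3
```

drive_tool([
  [0,0,0.02,0],
  [0,0,0.04,0],
  [0,0,0.06,0],
  [0,0,0.08,0],
  [0,0,0.1,0],
  [0,0,0.1,0],
  [0,0,0.1,0],
  [0,0,0.1,0],
])

```text
clock: 7.02
position: [0.4722, -0.2072, 0.0549]
ee_rot: [0.0, 0.668, 0.744, -0.0]
contact_force: [-0.5, -0.4, -1.3]
width: 0.0101
gripper_force: 61.3
```

```bash
cat >> h.py <<'E'
th=.1024;c_,s_=np.cos(th),np.sin(th);Rm=np.array([[c_,s_],[-s_,c_]])
loc=lambda w:(Rm@(np.array(w)[:2]-[.5498,-.1991]))*1000
def lp():
    s,p,R=pose();print("loc",loc(p).round(2),"z",round(p[2]*1000,2),"yaw rel",round(yaw(R)-th,4),"F",s["contact_force"].round(2),"M",s["moment"].round(2),"t",round(s["clock"],2),"w",round(s["width"]*1000,2))
E
python3 -c "
from h import *
lp()"
```

```text
loc [-78.03  -0.08] z 54.92 yaw rel 0.0049 F [-0.5  -0.44 -1.32] M [0.03 0.03 0.03] t 7.02 w 10.09
```

drive_tool([
  [0,0,0.02,0],
  [0,0,0.04,0],
  [0,0,0.05,0],
  [0,0,0.06,0],
  [0,0,0.06,0],
  [0,0,0.06,0],
  [0,0,0.06,0],
  [0,0,0.06,0],
])

```text
clock: 7.68
position: [0.4722, -0.2071, 0.0534]
ee_rot: [0.0, 0.668, 0.744, -0.0]
contact_force: [1.2, 0.2, -1.0]
width: 0.0103
gripper_force: 61.3
```

```bash
cat >> h.py <<'E'
import cv2
def look(tag,zl,ze=.035):
    "blue line centre (plate top zl) and leaf front edge, both cameras, in stage mm; white leading edge by saturation is read by eye"
    for n in("side","top"):
        a,_=eyes.get_image(n);cv2.imwrite(f"pics/{tag}_{n}.png",a[:,:,::-1])
        a=a.astype(int);m=((a[:,:,2]-a[:,:,0]>35)).astype(np.uint8)
        k,lab,st,ce=cv2.connectedComponentsWithStats(m,connectivity=8)
        for i in range(1,k):
            if st[i,4]<12: continue
            v,u=np.where(lab==i);q=np.array([loc(ray(n,(x,y),zl)) for x,y in zip(u,v)])
            if abs(q[:,0]).max()>120 or abs(q[:,1]).max()>80: continue
            ys=np.round(q[:,1]/5)*5;lo=np.array([(y,q[ys==y,0].min()) for y in np.unique(ys)]);f=np.polyfit(q[:,1],q[:,0],1)
            q2=np.array([loc(ray(n,(x,y),ze)) for x,y in zip(u,v)])
            print(n,"area",st[i,4],"fit x=%.1f%+.4f*y"%(f[1],f[0]),"x",q[:,0].min().round(1),q[:,0].max().round(1),"y",q[:,1].min().round(1),q[:,1].max().round(1))
            if st[i,4]>400:
                ys=np.round(q2[:,1]/4)*4;lo=np.array([(y,q2[ys==y,0].min()) for y in np.unique(ys) if abs(y)<48]);f=np.polyfit(lo[:,0],lo[:,1],1)
                print("   leaf front x=%.1f%+.4f*y"%(f[1],f[0]),"y",q2[:,1].min().round(1),q2[:,1].max().round(1))
E
python3 -c "
from h import *
lp();look('a',.029)"
```

```text
loc [-7.803e+01 -6.000e-02] z 53.41 yaw rel 0.0049 F [ 1.2   0.18 -0.98] M [-0.    0.07  0.03] t 7.68 w 10.31Traceback (most recent call last):
  File "<string>", line 3, in <module>
    lp();look('a',.029)
         ~~~~^^^^^^^^^^
  File "h.py", line 44, in look
    q2=np.array([loc(ray(n,(x,y),ze)) for x,y in zip(u,v)])
                     ~~~^^^^^^^^^^^^
  File "h.py", line 5, in ray
    c=eyes.camera_info(n);R,t=np.array(c["R"]),np.array(c["t"])
ValueError: time passes only in moves, steps and waits
```

```bash
sed -i 's/^from rig import eyes$/from rig import eyes\nCI={n:eyes.camera_info(n) for n in ("side","top")}/; s/c=eyes.camera_info(n)/c=CI[n]/' h.py
python3 -c "
from h import *
lp();look('b',.0285)"
```

```text
loc [-78.04  -0.09] z 53.39 yaw rel 0.0048 F [ 0.1  -0.34 -1.9 ] M [-0.05  0.01 -0.05] t 7.73 w 10.69
side area 1312 fit x=65.8-0.0060*y x 37.9 94.1 y -53.3 61.4
   leaf front x=36.6+0.0043*y y -58.5 54.8
side area 51 fit x=-30.7-0.0058*y x -32.2 -29.2 y -37.8 35.4
top area 1118 fit x=63.3-0.0001*y x 35.0 91.8 y -56.5 56.3
   leaf front x=35.5+0.0027*y y -54.7 57.3
top area 29 fit x=-32.3+0.0020*y x -34.0 -30.6 y -2.9 40.0
top area 15 fit x=-53.5+0.7901*y x -106.2 -91.8 y -58.9 -51.8
```

drive_tool([
  [0,0,0.01,0],
  [0,0,0.02,0],
  [0,0,0.03,0],
  [0,0,0.04,0],
  [0,0,0.05,0],
  [0,0,0.05,0],
  [0,0,0.05,0],
  [0,0,0.05,0],
])

```text
clock: 8.5
position: [0.4722, -0.2072, 0.0523]
ee_rot: [0.0, 0.668, 0.744, -0.0]
contact_force: [-1.1, 1.0, 3.9]
width: 0.0102
gripper_force: 62.1
```

drive_tool([
  [0.03,0,-0.03,0],
  [0.03,0.3,-0.03,0],
  [0.03,0.6,-0.03,0],
  [0.03,0.9,-0.03,0],
  [0.03,1.2,-0.03,0],
  [0.03,1.5,-0.03,0],
  [0.03,1.6,-0.03,0],
  [0.03,1.6,-0.03,0],
])

```text
clock: 9.17
position: [0.5137, -0.202, 0.0529]
ee_rot: [0.001, 0.668, 0.744, 0.001]
contact_force: [0.6, 1.5, 3.4]
width: 0.0102
gripper_force: 61.9
```

```bash
python3 -c "
from h import *
lp();look('c',.028)
a=cv2.imread('pics/c_side.png');b=cv2.imread('pics/c_top.png')
cv2.imwrite('pics/cc.png',cv2.resize(a[235:315,240:350],None,fx=7,fy=7,interpolation=cv2.INTER_CUBIC))
"
```

```text
loc [-36.21   0.76] z 52.9 yaw rel 0.0051 F [0.61 1.51 3.41] M [ 0.15 -0.15  0.06] t 9.17 w 10.18
side area 1312 fit x=66.0-0.0075*y x 38.1 94.4 y -52.9 62.0
   leaf front x=36.6+0.0043*y y -58.5 54.8
side area 48 fit x=11.3-0.0030*y x 9.8 12.7 y -36.9 35.4
top area 1105 fit x=63.7-0.0144*y x 35.0 91.9 y -56.6 56.2
   leaf front x=35.6-0.0044*y y -54.7 57.3
top area 30 fit x=9.7-0.0095*y x 7.8 11.5 y -1.0 42.1
top area 18 fit x=-6.0+0.5772*y x -42.4 -29.9 y -57.3 -46.1
```

View pics/cc.png

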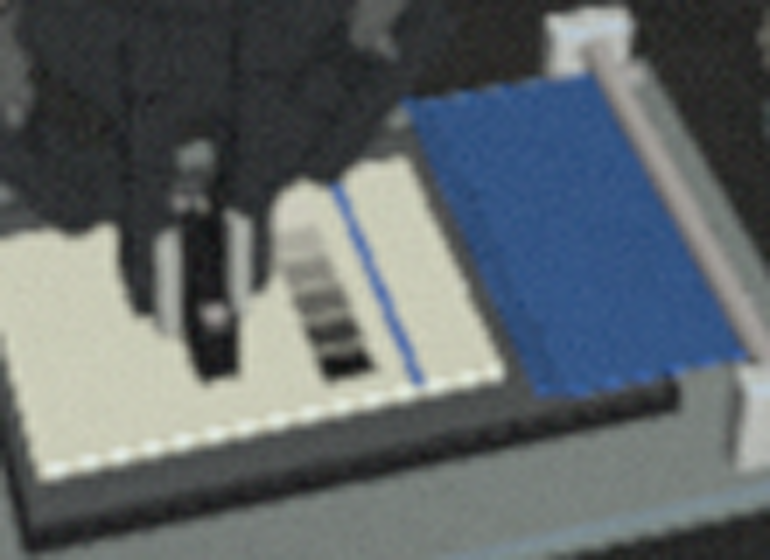

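The plate lies on the platen. Its leading corners are at about (410,157) and (503,375), just short of the leaf's front edge (405,103)-(540,395). The leaf is still shut.

```bash
python3 -c "
from h import *
S=lambda u,v:((u+.5)/7-.5+240,(v+.5)/7-.5+235)
for k,uv,z in(('edgeL',(410,157),.028),('edgeR',(503,375),.028),('backR',(40,475),.028),('leafL',(405,103),.035),('leafR',(540,395),.035),('platenFR',(30,535),.024),('platenBR',(677,395),.024)): print(k,loc(ray('side',S(*uv),z)).round(1))
"
```

```text
edgeL [34.1 40. ]
edgeR [ 32.6 -41. ]
backR [-86.1 -40.5]
leafL [36.9 53.8]
leafR [ 36.8 -55.3]
platenFR [-91.6 -54.3]
platenBR [ 74.  -55.8]
```

drive_tool([
  [0,0,-0.02,0],
  [0,0.15,-0.02,0],
  [0,0.3,-0.02,0],
  [0,0.45,-0.02,0],
  [0,0.6,-0.02,0],
  [0,0.75,-0.02,0],
  [0,0.85,-0.02,0],
  [0,0.88,-0.02,0],
])

```text
clock: 9.93
position: [0.5344, -0.1998, 0.0533]
ee_rot: [0.0, 0.668, 0.744, 0.0]
contact_force: [-1.3, 0.2, 1.0]
width: 0.0107
gripper_force: 61.7
```

```bash
python3 -c "
from h import *
lp();look('d',.028)"
```

```text
loc [-15.38   0.91] z 53.29 yaw rel 0.0051 F [-1.28  0.15  1.01] M [-0.09  0.21  0.05] t 9.93 w 10.67
side area 1247 fit x=67.3+0.0322*y x 38.8 94.3 y -52.9 60.5
   leaf front x=38.5+0.0530*y y -58.5 53.4
side area 47 fit x=32.2-0.0032*y x 30.7 33.7 y -36.1 34.9
top area 887 fit x=68.6-0.1664*y x 35.2 91.9 y -56.6 56.4
   leaf front x=45.8-0.3881*y y -54.7 57.5
top area 28 fit x=30.5-0.0012*y x 28.8 32.2 y -1.4 39.5
top area 21 fit x=28.2+0.6115*y x -11.1 3.8 y -56.6 -47.2
```

drive_tool([
  [0,0.04,0,0],
  [0,0.08,0,0],
  [0,0.12,0,0],
  [0,0.16,0,0],
  [0,0.17,0,0],
  [0,0.17,0,0],
  [0,0.17,0,0],
  [0,0.17,0,0],
])

```text
clock: 10.7
position: [0.5379, -0.1993, 0.0533]
ee_rot: [-0.0, 0.668, 0.744, -0.0]
contact_force: [-0.0, -0.2, -1.0]
width: 0.0104
gripper_force: 61.3
```

```bash
python3 -c "
from h import *
lp();look('e',.028)
a=cv2.imread('pics/e_side.png');b=cv2.imread('pics/e_top.png')
A=cv2.resize(a[240:312,265:335],None,fx=8,fy=8,interpolation=cv2.INTER_CUBIC)
B=cv2.resize(b[200:245,322:349],None,fx=8,fy=8,interpolation=cv2.INTER_CUBIC)
B=cv2.copyMakeBorder(B,0,A.shape[0]-B.shape[0],0,0,0)
cv2.imwrite('pics/ee.png',np.hstack([A,B]))
"
```

```text
loc [-11.81   1.06] z 53.29 yaw rel 0.0049 F [-0.02 -0.18 -1.05] M [-0.04 -0.02 -0.01] t 10.7 w 10.38
side area 1315 fit x=65.6+0.0410*y x 34.2 94.4 y -53.1 60.1
   leaf front x=34.8+0.1215*y y -58.7 53.0
top area 863 fit x=68.7-0.1983*y x 32.1 91.9 y -54.9 56.4
   leaf front x=46.3-0.5067*y y -53.0 57.5
top area 23 fit x=50.2+0.9249*y x -6.4 11.2 y -55.5 -46.0
top area 13 fit x=-103.7+0.5823*y x -110.4 -99.9 y -9.7 3.8
```

View pics/ee.png

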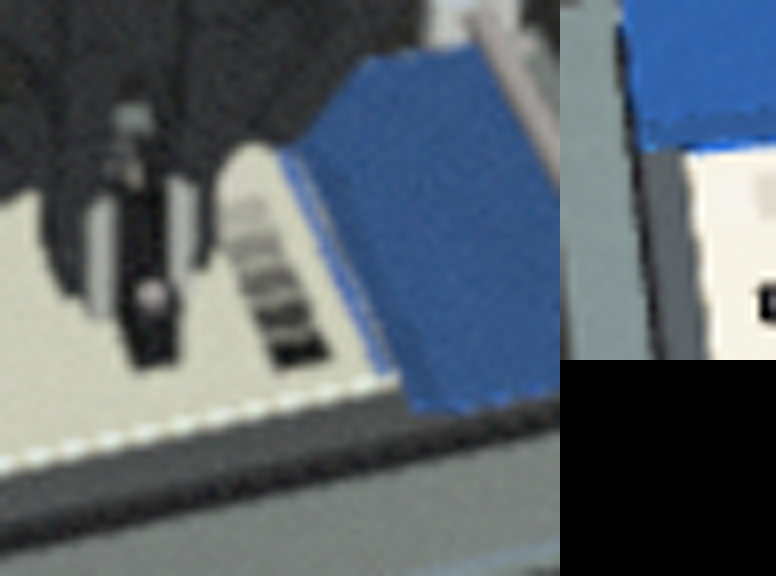

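In the side crop, the blue line (285,150)-(385,370) runs along the leaf's front edge, with a thin sliver of white still showing past it. In the top crop the line meets the leaf. It needs about 0.8 mm more, then the press.

drive_tool([
  [0,0.02,0,0],
  [0,0.035,0,0],
  [0,0.035,0,0],
  [0,0.035,0.03,0],
  [0,0.035,0.05,0],
  [0,0.035,0.07,0],
  [0,0.035,0.08,0],
  [0,0.035,0.08,0],
])

```text
clock: 11.47
position: [0.539, -0.1992, 0.052]
ee_rot: [0.0, 0.668, 0.744, 0.0]
contact_force: [-1.5, 0.3, 6.0]
width: 0.0106
gripper_force: 62.2
```

```bash
python3 -c "
from h import *
lp()"
```

```text
loc [-10.79   0.97] z 51.99 yaw rel 0.0049 F [-1.46  0.29  6.03] M [0.17 0.27 0.02] t 11.47 w 10.62
```

drive_tool([
  [0,0,0.01,0],
  [0,0,0.02,0],
  [0,0,0.03,0],
  [0,0,0.04,0],
  [0,0,0.05,0],
  [0,0,0.05,0],
  [0,0,0.05,0],
  [0,0,0.05,0],
])

```text
clock: 12.13
position: [0.539, -0.1993, 0.0511]
ee_rot: [0.0, 0.668, 0.744, 0.0]
contact_force: [-1.7, 1.8, 7.8]
width: 0.0102
gripper_force: 62.5
```

```bash
python3 -c "
from h import *
lp()
eyes.get_image('side');lp();look('f',.026)
a=cv2.imread('pics/f_side.png');b=cv2.imread('pics/f_top.png')
A=cv2.resize(a[240:312,265:335],None,fx=8,fy=8,interpolation=cv2.INTER_CUBIC)
B=cv2.resize(b[200:245,322:349],None,fx=8,fy=8,interpolation=cv2.INTER_CUBIC)
B=cv2.copyMakeBorder(B,0,A.shape[0]-B.shape[0],0,0,0)
cv2.imwrite('pics/ff.png',np.hstack([A,B]))
"
```

```text
loc [-10.77   0.95] z 51.14 yaw rel 0.0049 F [-1.75  1.85  7.85] M [0.16 0.31 0.02] t 12.13 w 10.24
loc [-10.78   0.97] z 51.14 yaw rel 0.0049 F [-1.49  0.89  7.96] M [0.13 0.36 0.05] t 12.18 w 10.54
side area 1299 fit x=66.5+0.0525*y x 35.2 95.2 y -51.3 62.1
   leaf front x=35.6+0.1533*y y -58.5 53.0
top area 842 fit x=69.3-0.2000*y x 33.4 92.1 y -55.4 55.9
   leaf front x=47.3-0.5123*y y -53.0 57.3
top area 21 fit x=33.4+0.5910*y x -3.7 9.2 y -55.7 -44.2
```

View pics/ff.png

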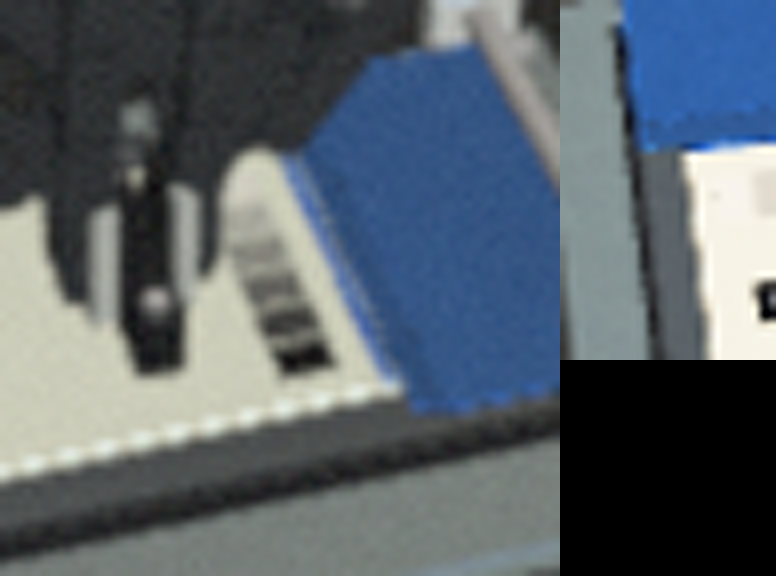

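The line now sits right at the leaf's front edge in both views, and the leaf is shut and level. A small final push brings it to about 10 N.

drive_tool([
  [0,0,0.01,0],
  [0,0,0.02,0],
  [0,0,0.03,0],
  [0,0,0.03,0],
  [0,0,0.03,0],
  [0,0,0.03,0],
  [0,0,0.03,0],
  [0,0,0.03,0],
])

```text
clock: 12.95
position: [0.539, -0.1993, 0.0506]
ee_rot: [0.0, 0.668, 0.744, 0.0]
contact_force: [-1.3, 1.1, 9.1]
width: 0.0106
gripper_force: 62.7
```

```bash
python3 -c "
from h import *
from rig import order
lp()
s=get_state()
F=s['contact_force'][2]
if 8<F<11: print(order.sign_off())
"
```

```text
loc [-10.78   0.95] z 50.6 yaw rel 0.0049 F [-1.31  1.07  9.05] M [ 0.23  0.37 -0.02] t 12.95 w 10.59
the job is handed in; nothing more can be done
None
```

I handed the job in at about 13 s: the plate is tucked squarely and centred under the shut leaf with its blue line at the front edge, and the bar is still gripped and pressed at about 10 N (9.1 N read at the wrist plus the plate's 0.9 N weight); the arm's path kept clear of the vials and petri dish.

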